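# Take one mixing tub off the nested stack

## Task

Take only the top mixing tub off the nested stack and stand it flat in the middle of the shallow metal tray, lengthways along the tray (either way round), putting it down rather than dropping it. Its flat lip is tucked under two catches of the tub below, so free it gently, neither pulling that tub up with it nor pressing hard on it: the two lower tubs stay nested where they stand. Leave the jar, the small pot and the mould block where they are.

Things in the scene. Friction and masses are not known exactly. Their poses are not given: they have to be found in the camera images.
- tub_top_center (a point): Top tub of a stack of three alike white plastic tubs, about 130 g. Point on its centre line, 30 mm above its underside. z up, x towards the plain end, y across. Open, 60 mm high, 3 mm walls sloping 10 degrees; underside 119 x 69 mm, mouth 140 x 90 mm outside; a cross-shaped partition inside, 30 mm high. Each tub stands 30 mm above the one below, on its partition, with 2 mm of play all round.
- tub_top_bead (a point): Centre of the thick straight bead along the rim of the top tub's plain end (+x): 11 mm thick (x), 88 mm wide (y), 14 mm high, its top flush with the rim; 72.5 mm from the tub's centre, tub axes. The place to pinch, one finger inside the tub, one outside. The bead of the tub below begins 16 mm under this one: reaching deeper would pinch both.
- tub_top_lip (a point): Middle of the outer top edge of the flat lip at the top tub's other end (-x), 84 mm from its centre, at rim height, tub axes; the lip is 4 mm thick, 99 mm wide and is held under the next tub's catches. Raise the plain end 17 degrees about this edge, then draw the tub along its own x: free after 10 mm. The top tub's own unused catches stand on the lip at y = 14 and -14 mm, 37 mm high.
- tub_mid_catches (a point): On the second tub (its axes): midway between its two L-shaped catches at y = 34 and -34 mm, at the inner lower edge of their overhanging ends, which cover the outer 8 mm of the top tub's lip; 3 mm are free above the lip, 2 mm behind it. Each is 12 mm wide, its overhang 4 mm thick. Lifted straight, the top tub pulls up this one; slid level, it is stopped by the walls.
- tub_mid_center (a point): Second tub of the stack, same shape, size and axes as the top one; point on its centre line 30 mm above its underside. Must stay nested where it is. Its catches are brittle: pulls or pushes of the top tub on it stay under 20 N.
- tub_low_center (a point): Lowest tub, same shape, size and axes, standing loose on the table; point on its centre line 30 mm above its underside. Its catches (y = 14 and -14 mm) hold the second tub's lip in the same way. Must stay where it is.
- tray_floor (a point): Middle of the floor of the shallow open aluminium tray, fixed to the table; the floor is 4 mm above the table, 212 x 142 mm inside, its wall 4 mm thick and 10 mm high above the floor. x along its length, z up.
- jar: Closed glass jar with a metal cap, 66 mm across, 105 mm high, 350 g; origin at the centre of its underside. To be left alone.
- pot: Small closed glass pot with a white cap, 48 mm across, 60 mm high; origin at the centre of its underside. To be left alone.
- mould: Whitish rectangular mould block with four round wells, 170 mm (its y) x 50 mm x 28 mm high; origin at the centre of its underside. To be left alone.
Things that resemble listed ones, but are neither listed nor needed, are in the scene too. What is shaped like the part that bears tub_top_center but yellow is not meant. What is shaped like the part that bears tub_low_center but green is not meant.

How it is judged (in metres and radians):
On the way:
1. the top tub is clear above the stack while the two lower tubs stay nested (z of tub_top_center in the frame of tub_mid_center above 0.06 m and distance of each of tub_mid_center, tub_low_center from where it was at the start of the episode below 0.025 m and angle between each of tub_mid_center, tub_low_center's own z axis and vertical below 0.06 rad), for 0.2 s.
At the end, for the whole second after the job is handed in: The top tub stands upright on the tray's floor (within 4 mm in height and 0.06 rad), its centre within 30 mm of the tray's middle, its length within 0.25 rad of the tray's (either way round), at rest; both other tubs are upright (0.06 rad) and within 25 mm of where they were (horizontal distance between tub_top_center and tray_floor below 0.03 m and z of tub_top_center in the frame of tray_floor between 0.026 and 0.034 m and angle between each of tub_top_center, tub_mid_center, tub_low_center's own z axis and vertical below 0.06 rad and angle between the x axis of tub_top_center and the x axis of tray_floor, either way round below 0.25 rad and linear speed of tub_top below 0.02 m/s and distance of each of tub_mid_center, tub_low_center from where it was at the start of the episode below 0.025 m); the robot touches nothing.
It fails at once if the second or the lowest tub is lifted (more than 12 mm) (height (world z) of tub_mid_center above 0.072 m or height (world z) of tub_low_center above 0.042 m).
It fails at once if the top tub is forced against the second (over 20 N) (contact force between tub_top and tub_mid above 20 N).
It fails at once if the top tub is dropped (falls faster than 0.7 m/s with no finger on it) (contact force between the fingers and tub_top below 0.05 N and linear speed of tub_top above 0.7 m/s).
It fails at once if the jar, pot or mould block is moved more than 30 mm (distance of any of jar, pot, mould from where it was at the start of the episode above 0.03 m).
It also fails if it takes over 45 s, if anything falls off the work surface, if the arm or the gripper's body presses on something with over 40 N, if the wrist force passes 120 N, or if a joint passes its speed limit or range.

## Robot

A 6-joint arm with a two-finger parallel gripper is mounted at the origin on the work surface. World frame = base frame: x ahead of the robot, y to its left, z up, the work surface at z = 0. Lengths are in mm, angles in rad, forces in N, time in s.
With the tool pointing down it reaches from about 350 to 775 mm from the base axis. Payload 7.3 kg.
Tool frame: the origin (TCP) lies at the very end of the fingers, on their centre line; the grasp point (between the pads) lies 19 mm behind it (pinch_z is the distance from the TCP to the grasp point, in mm); z points along the fingers, y is the direction in which the jaws open and shut (so a half turn about z gives the same grasp; the last joint's range is limited). The gripper opens to 92 mm and grips with 3 to 60 N. Pads are 19 mm wide; open, the fingers measure 130 mm over their backs; the gripper's body (75 mm by 190 mm) begins 47 mm behind the grasp point.
Start: joints at [-1.33, 0.342, 1.524, -0, 1.275, -0.146], TCP at [198.067, -486.224, 226.741] pointing down, gripper open.
Joint ranges: [-2.53, 2.53], [-0.77, 2.02], [0.04, 2.7], [-1, 4.14], [0.28, 2.66], [-3.11, 3.11]. Speed limits (rad/s): [2.57, 2.57, 3.14, 3.14, 3.14, 3.14].

## Interface

Orientations are given as [roll, pitch, yaw] about the fixed x, y, z axes, in that order (R = Rz(yaw) Ry(pitch) Rx(roll)).
In Python, from plant import * gives the robot as it stands.
- The arm moves only by the tool step_arm, never from a script. Its argument "moves" is one flat list of numbers, 7 for each row, row after row: the shift along the tool's x, y, z scaled (see below), then the turn, a rotation vector about the tool's x, y, z scaled (see below), then the closure, from -1 (fully open) to 1 (shut). A call has 1 to 8 rows; each row shifts and turns the pose as measured when the row begins, along the tool's axes as they then stand; what a row does not reach is not made up. The controller multiplies each number of a shift by 2 cm and each number of a turn by 4 degrees. A row lasts 1/12 s, in which the tool goes at most 41.7 mm and 7.16 degrees, less where a joint would pass 70% of its speed; a pose out of reach is approached as far as the arm can. A call with a number of a shift or a turn outside -1 to 1 is refused whole. A call with a gripper value outside its range is refused whole. The fingers move at their own pace and stop on an object; the grip force is fixed at half the most. Time passes only in rows, so rows that do not move let the fingers close. It gives the time, the measured TCP pose, the force and the opening at its end, in the units of the state.
- get_obs(): the state, without advancing time (a new reading comes with each control period).
- capture(name): name is "scene" or "top"; returns the picture (384x512x3 uint8, red, green, blue); there is no depth.
- get_calibration(name): a dict with "mtx" (3x3 intrinsics, pixels), "eye" and "orientation" of the camera in the world. Camera axes: x right, y down, z forward; pixel columns grow to the right and rows downward; lengths in mm; the calibration is good to about 2 mm. A picture is of the moment at which its call begins. get_calibration takes no time and is no camera call.
- close_job(): hands the job in, once; it reports no verdict.
The state is a dict: "time": time; "joint_positions": joint angles; "dq": joint speeds; "tau": joint torques, N m; "tool_pos": TCP position; "tcp_rot": TCP orientation; "contact_force": force on the tool from outside, world axes, zero at the start; "moment": the same for the moment, N m; "grip_width": finger opening in mm.
Only numpy, scipy, OpenCV 4.12 (cv2) and the standard library are available. Lean on these libraries where they do the work, as an engineer would, in place of code of your own. Each camera call takes 0.05 s, during which the arm holds its last target.

## Working session

There is one attempt and no reset: what is moved stays moved. The work goes in short steps, Python scripts to look and compute and a tool call to move; the robot and the scene stay as the last step left them, time stands still between calls to the robot, and variables do not carry over. Pictures are saved under pics/ and viewed, and the job is handed in when it is done.

Besides the shell and the picture viewer there is one more tool, called after "Emit:" by a JSON object that holds its "method" and its "body", one argument or row to a line. step_arm: Moves the arm, as the interface text tells. Shifts and turns lie within -1 to 1; 1 stands for 2 cm of shift or 4 degrees of turn. Its arguments: {"type":"object","properties":{"moves":{"type":"array"}},"required":["moves"]}

```bash
mkdir -p pics; ls; python3 - <<'E'
from plant import *
import cv2
for n in ("scene","top"):
    im=capture(n); cv2.imwrite(f"pics/{n}0.png",im[:,:,::-1]); c=get_calibration(n); print(n,c)
print(get_obs())
E
```

```text
pics
scene {'mtx': array([[434.24867846,   0.        , 253.58927255],
       [  0.        , 434.24867846, 192.3008168 ],
       [  0.        ,   0.        ,   1.        ]]), 'eye': array([ 990.19636113, -392.13550968,  915.89625576]), 'orientation': array([-2.4845918 ,  0.01812928,  0.86289964])}
top {'mtx': array([[418.3505968 ,   0.        , 253.60258428],
       [  0.        , 418.3505968 , 190.308671  ],
       [  0.        ,   0.        ,   1.        ]]), 'eye': array([ 427.82783463,    6.11925651, 1177.33703111]), 'orientation': array([-3.04410553, -0.02368485, -1.59230783])}
{'time': 0.1, 'joint_positions': array([-1.33000627e+00,  3.42653340e-01,  1.52493222e+00,  1.13237083e-05,
        1.27545395e+00, -1.46005983e-01]), 'dq': array([ 0.00051029, -0.00270384, -0.0043425 ,  0.00098528, -0.00046644,
        0.00016858]), 'tau': array([ 1.66164737e-03, -4.32005882e+01, -2.44694191e+01,  7.20251631e-02,
        5.26625512e-02, -4.25681242e-05]), 'tool_pos': array([ 197.97027224, -485.82787701,  226.11059049]), 'tcp_rot': array([-3.14016277e+00, -2.21212635e-04,  3.86792583e-01]), 'contact_force': array([ 0.26945444, -0.08329382, -0.43645865]), 'moment': array([-0.00940378,  0.01744863,  0.01508544]), 'grip_width': 91.39858649812012}
```

View pics/scene0.png

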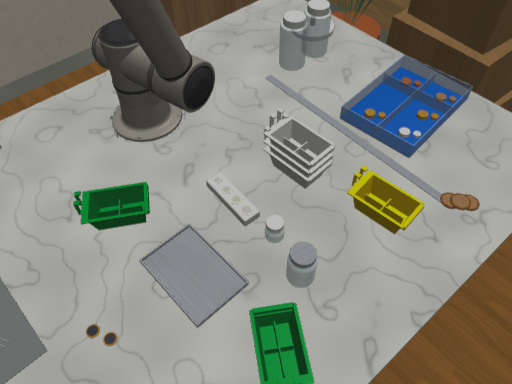

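View pics/top0.png

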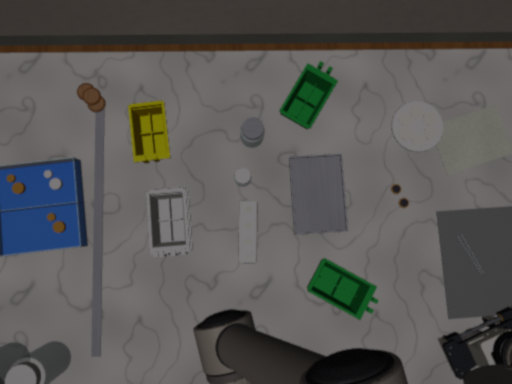

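The white stack is at about (169,222) in the top view, with its catches towards the robot (bottom of the picture). The tray is at (318,194). I'll enlarge both.

```bash
python3 - <<'E'
import cv2
a=cv2.imread("pics/top0.png")[170:270,130:210]; cv2.imwrite("pics/t_z.png",cv2.resize(a,None,fx=6,fy=6,interpolation=cv2.INTER_CUBIC))
a=cv2.imread("pics/scene0.png")[100:190,255:345]; cv2.imwrite("pics/s_z.png",cv2.resize(a,None,fx=6.5,fy=6.5,interpolation=cv2.INTER_CUBIC))
a=cv2.imread("pics/top0.png")[145:245,280:360]; cv2.imwrite("pics/tr_z.png",cv2.resize(a,None,fx=6,fy=6,interpolation=cv2.INTER_CUBIC))
E
```

```text
(no output)
```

View pics/t_z.png

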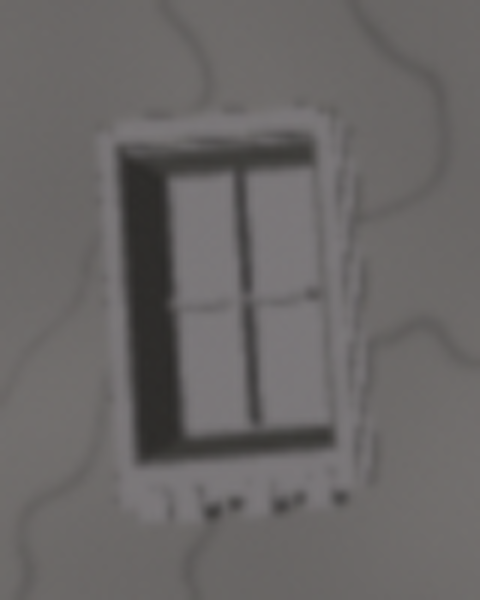

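View pics/s_z.png

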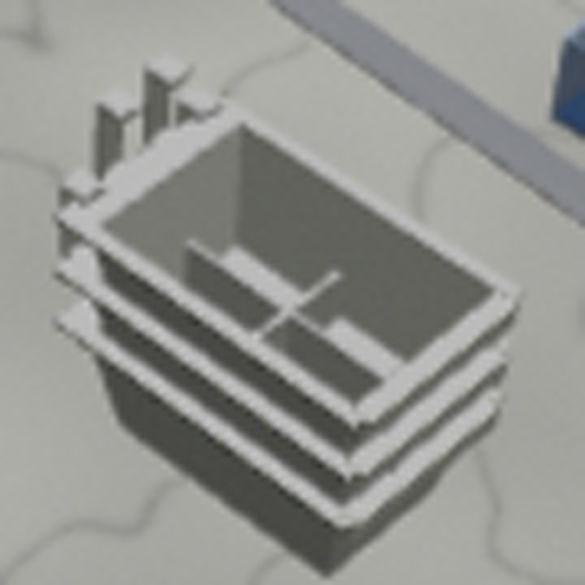

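View pics/tr_z.png

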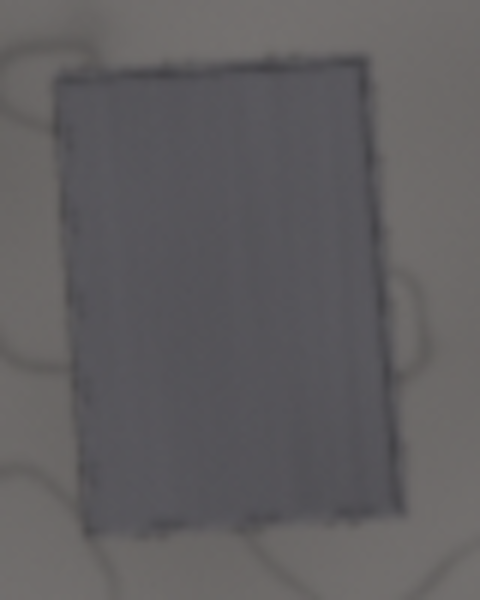

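```bash
cat > h.py <<'E'
import numpy as np, cv2
from scipy.spatial.transform import Rotation as R
from plant import *
def ray(n,uv,z):
    c=get_calibration(n); K=c['mtx']; M=R.from_euler('xyz',c['orientation']).as_matrix()
    uv=np.atleast_2d(uv).astype(float)
    d=(M@np.linalg.inv(K)@np.c_[uv,np.ones(len(uv))].T).T
    e=c['eye']; return e+d*((z-e[2])/d[:,2])[:,None]
def proj(n,P):
    c=get_calibration(n); M=R.from_euler('xyz',c['orientation']).as_matrix()
    p=(c['mtx']@M.T@(np.atleast_2d(P)-c['eye']).T).T; return p[:,:2]/p[:,2:]
def unz(uv,o,f): return (np.array(uv)+.5)/f-.5+np.array(o)
E
python3 - <<'E'
from h import *
np.set_printoptions(precision=1,suppress=True)
s=ray('scene',unz([(60,218),(240,108),(520,290),(360,425)],(255,100),6.5),120)
t=ray('top',unz([(118,148),(312,135),(137,462),(104,130),(330,110)],(130,170),6),120)
print('scene lipL lipR beadR beadL\n',s);print('top\n',t)
im=cv2.imread('pics/top0.png'); 
b=ray('top',unz([(55,75),(368,58),(403,515),(87,535)],(280,145),6),14)
s2=ray('scene',[(191,227),(247,281),(197,323),(141,267)],14)
print('tray',b,b.mean(0),'\nscene',s2,s2.mean(0))
for q in (b,s2):
    print(np.linalg.norm(np.roll(q,-1,0)-q,axis=1))
    d=np.array([q[0]-q[3],q[1]-q[2]]);print(np.degrees(np.arctan2(d[:,1],d[:,0])))
def ang(a,b): d=b-a; return np.degrees(np.arctan2(d[1],d[0])),np.linalg.norm(d)
print('s bead',ang(s[3],s[2]),'sides',ang(s[0],s[3]),ang(s[1],s[2]),'lip',ang(s[0],s[1]))
print('t',ang(t[2],t[0]),ang(t[1],t[0]),ang(t[4],t[3]))
E
```

```text
scene lipL lipR beadR beadL
 [[385.  141.6 120. ]
 [386.2 239.1 120. ]
 [532.9 248.9 120. ]
 [541.1 153.3 120. ]]
top
 [[525.8 242.4 120. ]
 [529.7 161.1 120. ]
 [394.6 234.2 120. ]
 [533.5 248.2 120. ]
 [540.1 153.5 120. ]]
tray [[ 633.3 -125.1   14. ]
 [ 638.9 -273.5   14. ]
 [ 423.9 -280.8   14. ]
 [ 417.8 -133.5   14. ]] [ 528.5 -203.2   14. ] 
scene [[ 431.  -139.3   14. ]
 [ 634.  -128.5   14. ]
 [ 638.8 -271.9   14. ]
 [ 444.6 -291.8   14. ]] [ 537.1 -207.9   14. ]
[148.4 215.1 147.3 215.6]
[2.2 1.9]
[203.4 143.5 195.2 153.1]
[95.1 91.9]
s bead (np.float64(94.88873908746828), np.float64(95.97028181256078)) sides (np.float64(4.25750050682455), np.float64(156.54035691548887)) (np.float64(3.8229755508468317), np.float64(147.00510450862743)) lip (np.float64(89.26403795602157), np.float64(97.44917260654772))
t (np.float64(3.5745166972277036), np.float64(131.4087935770831)) (np.float64(92.76308883227286), np.float64(81.36869826631741)) (np.float64(94.01666092196484), np.float64(94.9989806837644))
```

```bash
cat >> h.py <<'E'
def plan(pos,rpy,grip,smax=.95,nmax=8,acc=True):
    """print total way to go and rows (tool axes, scaled)"""
    o=get_obs(); p=np.array(o['tool_pos']); M=R.from_euler('xyz',o['tcp_rot']); T=R.from_euler('xyz',rpy)
    pos=np.array(pos,float)
    tot=(M.inv()*T).as_rotvec(); D=pos-p
    n=int(np.ceil(max(np.linalg.norm(D)/20/smax,np.linalg.norm(tot)/np.radians(4)/smax,1)))
    out=[]
    for i in range(min(n,nmax)):
        Mi=M*R.from_rotvec(tot*i/n)
        s=Mi.inv().apply(D/n)/20; t=tot/n/np.radians(4)
        out.append([*np.round(s,2),*np.round(t,2),grip])
    print('t',round(o['time'],2),'rows needed',n,'D',np.round(D,1),'rot',np.round(np.degrees(tot),2),'F',np.round(o['contact_force'],1),'w',round(o['grip_width'],1))
    for r in out: print(', '.join(f'{float(v):g}' for v in r)+',')
E
python3 - <<'E'
from h import *
np.set_printoptions(precision=1,suppress=True)
a=np.radians(4);ex=np.array([np.cos(a),np.sin(a),0]);ey=np.array([-ex[1],ex[0],0]);C=np.array([460.5,196.3,0])
P=[C+x*ex+y*ey+[0,0,z] for x,y,z in [(78,44,120),(78,-44,120),(-84,49.5,120),(-84,-49.5,120),(67,42,120),(67,-42,120),(-67,42,120),(-67,-42,120),(0,0,90),(-84,14,157),(-84,-14,157)]]
for n,f,x0,y0,w,h in(('scene',6.5,255,100,90,90),('top',6,130,170,80,100)):
    im=cv2.imread(f'pics/{n}0.png')[y0:y0+h,x0:x0+w]; im=cv2.resize(im,None,fx=f,fy=f,interpolation=cv2.INTER_CUBIC)
    for q in proj(n,P): cv2.circle(im,tuple(int(v) for v in (q-[x0,y0]+.5)*f-.5),4,(0,0,255),1)
    cv2.imwrite(f'pics/chk_{n}.png',im)
plan([532.5,201.3,200],[np.pi,0,np.radians(94)],-1)
print(ray('top',[(252,130),(243,177),(248,230)],60))
E
```

```text
t 0.1 rows needed 41 D [334.5 687.1 -26.1] rot [ -0.1  -0.1 -71.8] F [ 0.3 -0.1 -0.4] w 91.4
0.69, -0.62, 0.03, -0, -0, -0.44, -1,
0.71, -0.6, 0.03, -0, -0, -0.44, -1,
0.73, -0.58, 0.03, -0, -0, -0.44, -1,
0.75, -0.56, 0.03, -0, -0, -0.44, -1,
0.76, -0.53, 0.03, -0, -0, -0.44, -1,
0.78, -0.51, 0.03, -0, -0, -0.44, -1,
0.8, -0.49, 0.03, -0, -0, -0.44, -1,
0.81, -0.46, 0.03, -0, -0, -0.44, -1,
[[701.6 -21.9  60. ]
 [573.1   5.1  60. ]
 [430.8  -5.5  60. ]]
```

```bash
python3 -c "
import cv2
a=cv2.imread('pics/chk_scene.png');b=cv2.imread('pics/chk_top.png')
h=600;a=cv2.resize(a,(400,400));b=cv2.resize(b,(400,500))
a=cv2.copyMakeBorder(a,0,100,0,0,0);cv2.imwrite('pics/chk.png',cv2.hconcat([a,b]))"
```

```text
(no output)
```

View pics/chk.png

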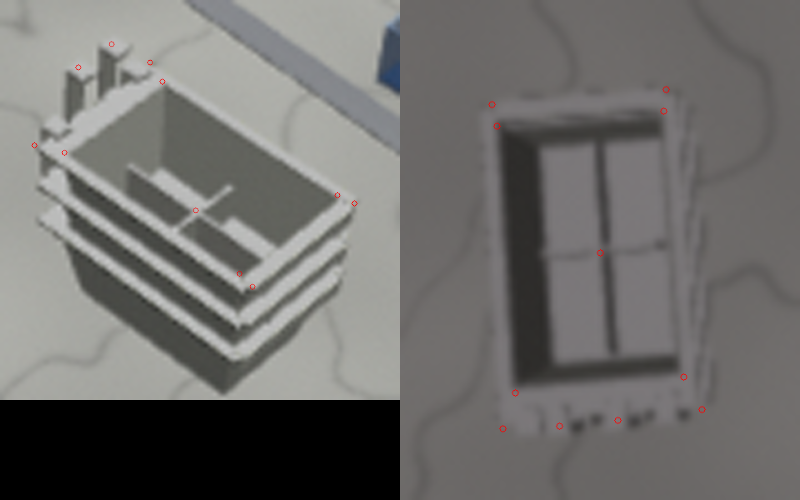

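The projected tub corners match both pictures to within about 2 mm. The tub centre is at about (461,196), yaw 4°. Next I move above the bead.

Emit:
{"method": "step_arm", "body": {
  "moves": [0.69,-0.62,0.03,0,0,-0.44,-1,0.71,-0.6,0.03,0,0,-0.44,-1,0.73,-0.58,0.03,0,0,-0.44,-1,0.75,-0.56,0.03,0,0,-0.44,-1,0.76,-0.53,0.03,0,0,-0.44,-1,0.78,-0.51,0.03,0,0,-0.44,-1,0.8,-0.49,0.03,0,0,-0.44,-1,0.81,-0.46,0.03,0,0,-0.44,-1]
}}

```text
time: 0.77
tool_pos: [262.5, -347.2, 217.8]
tcp_rot: [-3.134, -0.001, 0.638]
contact_force: [0.1, -0.7, -0.1]
grip_width: 91.6
```

```bash
python3 - <<'E'
from h import *
plan([533,201.3,200],[np.pi,0,np.radians(94)],-1,smax=1)
E
```

```text
t 0.77 rows needed 31 D [270.5 548.5 -17.8] rot [ -0.35  -0.29 -57.46] F [ 0.1 -0.7 -0.1] w 91.6
0.88, -0.45, 0.03, -0, -0, -0.46, -1,
0.89, -0.42, 0.03, -0, -0, -0.46, -1,
0.9, -0.39, 0.03, -0, -0, -0.46, -1,
0.92, -0.36, 0.03, -0, -0, -0.46, -1,
0.93, -0.33, 0.03, -0, -0, -0.46, -1,
0.94, -0.3, 0.03, -0, -0, -0.46, -1,
0.95, -0.27, 0.03, -0, -0, -0.46, -1,
0.96, -0.24, 0.03, -0, -0, -0.46, -1,
```

Emit:
{"method": "step_arm", "body": {
  "moves": [0.88,-0.45,0,0,0,-0.46,-1,0.89,-0.42,0,0,0,-0.46,-1,0.9,-0.39,0,0,0,-0.46,-1,0.92,-0.36,0,0,0,-0.46,-1,0.93,-0.33,0,0,0,-0.46,-1,0.94,-0.3,0,0,0,-0.46,-1,0.95,-0.27,0,0,0,-0.46,-1,0.96,-0.24,0,0,0,-0.46,-1]
}}

```text
time: 1.43
tool_pos: [333.1, -196.7, 216.6]
tcp_rot: [-3.129, -0.005, 0.906]
contact_force: [0.1, 0.5, -0.6]
grip_width: 91.6
```

```bash
python3 - <<'E'
from h import *
plan([533,201.3,200],[np.pi,0,np.radians(94)],-1,smax=1)
E
```

```text
t 1.43 rows needed 23 D [199.9 398.  -16.6] rot [ -0.56  -0.53 -42.07] F [ 0.1  0.5 -0.6] w 91.6
0.95, -0.19, 0.04, -0.01, -0.01, -0.46, -1,
0.95, -0.16, 0.04, -0.01, -0.01, -0.46, -1,
0.96, -0.13, 0.04, -0.01, -0.01, -0.46, -1,
0.96, -0.1, 0.04, -0.01, -0.01, -0.46, -1,
0.97, -0.07, 0.04, -0.01, -0.01, -0.46, -1,
0.97, -0.04, 0.04, -0.01, -0.01, -0.46, -1,
0.97, -0.01, 0.04, -0.01, -0.01, -0.46, -1,
0.97, 0.02, 0.04, -0.01, -0.01, -0.46, -1,
```

Emit:
{"method": "step_arm", "body": {
  "moves": [0.95,-0.19,0,-0.02,-0.01,-0.48,-1,0.95,-0.16,0,-0.02,-0.01,-0.48,-1,0.96,-0.13,0,-0.02,-0.01,-0.48,-1,0.96,-0.1,0,-0.02,-0.01,-0.48,-1,0.97,-0.07,0,-0.02,-0.01,-0.48,-1,0.97,-0.04,0,-0.02,-0.01,-0.48,-1,0.97,-0.01,0,-0.02,-0.01,-0.48,-1,0.97,0.02,0,-0.02,-0.01,-0.48,-1]
}}

```text
time: 2.1
tool_pos: [401.8, -48.7, 215.8]
tcp_rot: [-3.138, -0.001, 1.188]
contact_force: [-0.4, 0.7, -0.0]
grip_width: 91.5
```

```bash
python3 - <<'E'
from h import *
plan([533,201.3,200],[np.pi,0,np.radians(94)],-1,smax=1)
E
```

```text
t 2.1 rows needed 15 D [131.2 250.  -15.8] rot [ -0.2   -0.13 -25.93] F [-0.4  0.7 -0. ] w 91.5
0.94, 0.09, 0.05, -0, -0, -0.43, -1,
0.93, 0.12, 0.05, -0, -0, -0.43, -1,
0.93, 0.15, 0.05, -0, -0, -0.43, -1,
0.92, 0.18, 0.05, -0, -0, -0.43, -1,
0.92, 0.21, 0.05, -0, -0, -0.43, -1,
0.91, 0.23, 0.05, -0, -0, -0.43, -1,
0.9, 0.26, 0.05, -0, -0, -0.43, -1,
0.9, 0.29, 0.05, -0, -0, -0.43, -1,
```

Emit:
{"method": "step_arm", "body": {
  "moves": [0.94,0.09,0,-0.01,0,-0.45,-1,0.93,0.12,0,-0.01,0,-0.45,-1,0.93,0.15,0,-0.01,0,-0.45,-1,0.92,0.18,0,-0.01,0,-0.45,-1,0.92,0.21,0,-0.01,0,-0.45,-1,0.91,0.23,0,-0.01,0,-0.45,-1,0.9,0.26,0,-0.01,0,-0.45,-1,0.9,0.29,0,-0.01,0,-0.45,-1]
}}

```text
time: 2.77
tool_pos: [470.8, 93.6, 213.7]
tcp_rot: [-3.138, -0.001, 1.454]
contact_force: [0.3, -0.5, 0.5]
grip_width: 91.5
```

```bash
python3 - <<'E'
from h import *
plan([533,201.3,190],[np.pi,0,np.radians(94)],-1,smax=1)
E
```

```text
t 2.77 rows needed 7 D [ 62.2 107.7 -23.7] rot [ -0.18  -0.09 -10.71] F [ 0.3 -0.5  0.5] w 91.5
0.82, 0.35, 0.17, -0.01, -0, -0.38, -1,
0.81, 0.37, 0.17, -0.01, -0, -0.38, -1,
0.8, 0.39, 0.17, -0.01, -0, -0.38, -1,
0.79, 0.42, 0.17, -0.01, -0, -0.38, -1,
0.77, 0.44, 0.17, -0.01, -0, -0.38, -1,
0.76, 0.46, 0.17, -0.01, -0, -0.38, -1,
0.75, 0.48, 0.17, -0.01, -0, -0.38, -1,
```

Emit:
{"method": "step_arm", "body": {
  "moves": [0.82,0.35,0.17,-0.01,0,-0.38,-1,0.81,0.37,0.17,-0.01,0,-0.38,-1,0.8,0.39,0.17,-0.01,0,-0.38,-1,0.79,0.42,0.17,-0.01,0,-0.38,-1,0.77,0.44,0.17,-0.01,0,-0.38,-1,0.76,0.46,0.17,-0.01,0,-0.38,-1,0.75,0.48,0.17,-0.01,0,-0.38,-1,0,0,0,0,0,0,-1]
}}

```text
time: 3.43
tool_pos: [534.0, 210.4, 185.3]
tcp_rot: [-3.138, -0.001, 1.654]
contact_force: [-1.1, 0.7, -0.2]
grip_width: 91.8
```

```bash
python3 - <<'E'
from h import *
plan([533,201.3,130],[np.pi,0,np.radians(94)],-1,smax=1)
E
```

```text
t 3.43 rows needed 3 D [ -1.   -9.1 -55.3] rot [-0.21 -0.07  0.74] F [-1.1  0.7 -0.2] w 91.8
-0.15, -0.03, 0.92, -0.02, -0.01, 0.06, -1,
-0.15, -0.03, 0.92, -0.02, -0.01, 0.06, -1,
-0.15, -0.03, 0.92, -0.02, -0.01, 0.06, -1,
```

Emit:
{"method": "step_arm", "body": {
  "moves": [-0.15,-0.03,0.9,-0.02,-0.01,0.06,-1,-0.15,-0.03,0.9,-0.02,-0.01,0.06,-1,-0.15,-0.03,0.8,-0.02,-0.01,0.06,-1,0,0,0,0,0,0,-0.3,0,0,0,0,0,0,-0.3]
}}

```text
time: 3.85
tool_pos: [531.4, 200.2, 130.8]
tcp_rot: [-3.14, 0.002, 1.64]
contact_force: [0.4, 0.3, 0.3]
grip_width: 82.6
```

```bash
python3 - <<'E'
from h import *
plan([533,201.3,130],[np.pi,0,np.radians(94)],-1,smax=1)
s=capture('scene');t=capture('top')
a=cv2.resize(s[60:210,240:390,::-1],None,fx=2.66,fy=2.66,interpolation=cv2.INTER_CUBIC);b=cv2.resize(t[150:270,110:230,::-1],(a.shape[1],a.shape[0]),interpolation=cv2.INTER_CUBIC)
cv2.imwrite('pics/a1.png',cv2.hconcat([a,b]))
E
```

```text
t 3.85 rows needed 1 D [ 1.6  1.1 -0.8] rot [-0.12  0.13 -0.01] F [0.4 0.3 0.3] w 82.6
0.05, 0.08, 0.04, -0.03, 0.03, -0, -1,
```

View pics/a1.png

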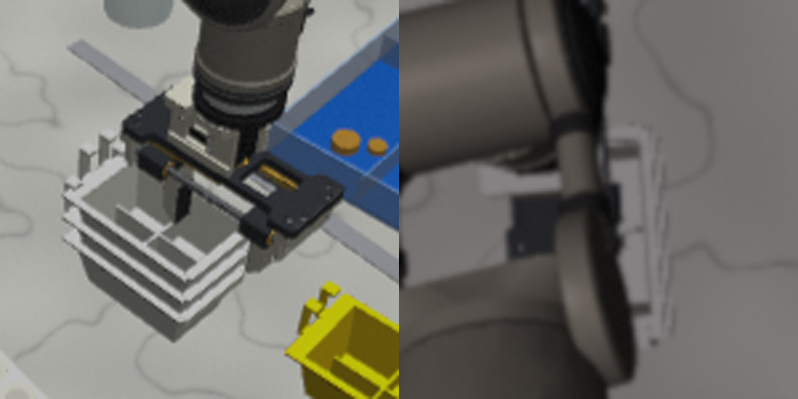

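The scene view shows the two fingers straddling the bead: inner finger at (182,205), outer at (255,250). I correct the position by a millimetre or two, narrow the jaws to about 35 mm, then descend.

Emit:
{"method": "step_arm", "body": {
  "moves": [0.05,0.08,0,0,0.02,0,0.25,0,0,0,0,0,0,0.25,0,0,0,0,0,0,0.25,0,0,0,0,0,0,0.25,0,0,0,0,0,0,0.25,0,0,0,0,0,0,0.25]
}}

```text
time: 4.45
tool_pos: [535.5, 202.2, 135.8]
tcp_rot: [3.135, -0.001, 1.641]
contact_force: [0.4, 0.1, -0.2]
grip_width: 36.8
```

```bash
python3 - <<'E'
from h import *
plan([533,201.3,105],[np.pi,0,np.radians(94)],.25,smax=1)
s=capture('scene')
cv2.imwrite('pics/a2.png',cv2.resize(s[90:190,255:345,::-1],None,fx=6,fy=6,interpolation=cv2.INTER_CUBIC))
E
```

```text
t 4.45 rows needed 2 D [ -2.5  -0.9 -30.8] rot [ 0.36 -0.04 -0.01] F [ 0.4  0.1 -0.2] w 36.8
-0.02, -0.07, 0.77, 0.05, -0.01, -0, 0.25,
-0.02, -0.07, 0.77, 0.05, -0.01, -0, 0.25,
```

View pics/a2.png

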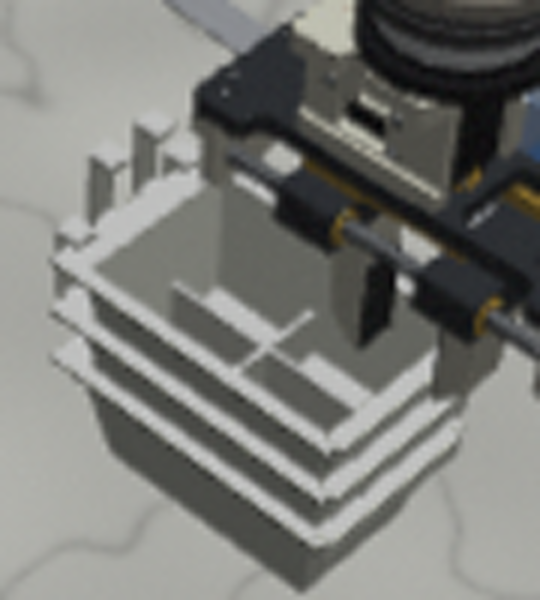

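Emit:
{"method": "step_arm", "body": {
  "moves": [-0.02,-0.07,0.75,0.05,0,0,0.25,-0.02,-0.05,0.75,0.03,0,0,0.25]
}}

```text
time: 4.67
tool_pos: [535.5, 201.9, 108.4]
tcp_rot: [3.134, -0.002, 1.641]
contact_force: [-0.3, 0.2, -0.5]
grip_width: 34.2
```

```bash
python3 - <<'E'
from h import *
s=capture('scene')
plan([533,201.3,105],[np.pi,0,np.radians(94)],.25,smax=1)
cv2.imwrite('pics/a3.png',cv2.resize(s[90:190,255:345,::-1],None,fx=6,fy=6,interpolation=cv2.INTER_CUBIC))
E
```

```text
t 4.72 rows needed 1 D [-1.  -0.2 -0.5] rot [ 0.18 -0.07  0.  ] F [-0.5 -1.2 -2. ] w 34.7
-0, -0.05, 0.02, 0.05, -0.02, 0, 0.25,
```

View pics/a3.png

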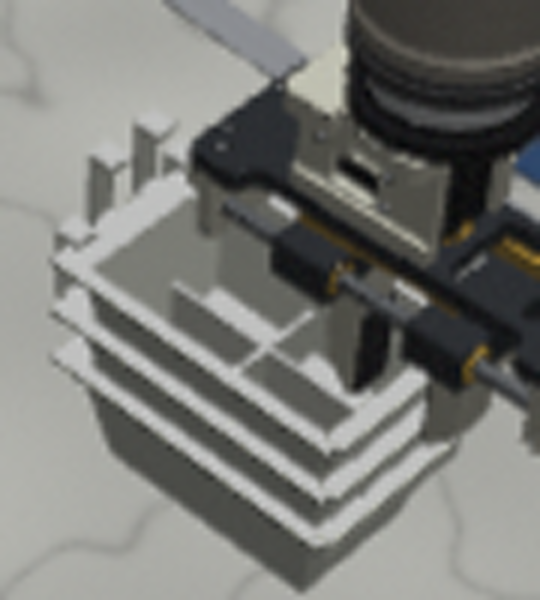

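Emit:
{"method": "step_arm", "body": {
  "moves": [0,-0.05,0.03,0.05,0,0,0.5,0,0,0.03,0.02,0,0,0.6,0,0,0.03,0.02,0,0,0.65]
}}

```text
time: 4.97
tool_pos: [532.4, 201.3, 103.4]
tcp_rot: [-3.136, -0.001, 1.641]
contact_force: [0.0, -0.4, 0.1]
grip_width: 20.1
```

```bash
python3 - <<'E'
from h import *
plan([533,201.3,105],[np.pi,0,np.radians(94)],.25,smax=1)
E
```

```text
t 4.97 rows needed 1 D [ 0.6 -0.   1.6] rot [-0.33 -0.05  0.01] F [ 0.  -0.4  0.1] w 20.1
-0, 0.03, -0.08, -0.08, -0.01, 0, 0.25,
```

Emit:
{"method": "step_arm", "body": {
  "moves": [0,0.02,-0.04,-0.06,0,0,0.75,0,0,0,0,0,0,0.85,0,0,0,0,0,0,1]
}}

```text
time: 5.22
tool_pos: [533.2, 201.6, 105.7]
tcp_rot: [-3.142, -0.001, 1.641]
contact_force: [-0.6, 0.3, 0.5]
grip_width: 12.7
```

```bash
python3 - <<'E'
from h import *
plan([533,201.3,104],[np.pi,0,np.radians(94)],.25,smax=1)
E
```

```text
t 5.22 rows needed 1 D [-0.2 -0.3 -1.7] rot [-0.   -0.08  0.01] F [-0.6  0.3  0.5] w 12.7
-0.02, -0.01, 0.08, -0, -0.02, 0, 0.25,
```

Emit:
{"method": "step_arm", "body": {
  "moves": [0,0,0.04,0,0,0,1,0,0,0.02,0,0,0,1]
}}

```text
time: 5.38
tool_pos: [533.5, 201.8, 105.3]
tcp_rot: [3.14, -0.002, 1.641]
contact_force: [-0.7, -0.7, 0.5]
grip_width: 12.6
```

```bash
python3 - <<'E'
from h import *
s=capture('scene')
plan([533,201.3,104],[np.pi,0,np.radians(94)],.25,smax=1)
cv2.imwrite('pics/a4.png',cv2.resize(s[90:190,255:345,::-1],None,fx=6,fy=6,interpolation=cv2.INTER_CUBIC))
E
```

```text
t 5.43 rows needed 1 D [-0.5 -0.4 -1.2] rot [ 0.06 -0.09  0.01] F [-0.7  0.4  1.7] w 13.1
-0.02, -0.02, 0.06, 0.01, -0.02, 0, 0.25,
```

View pics/a4.png

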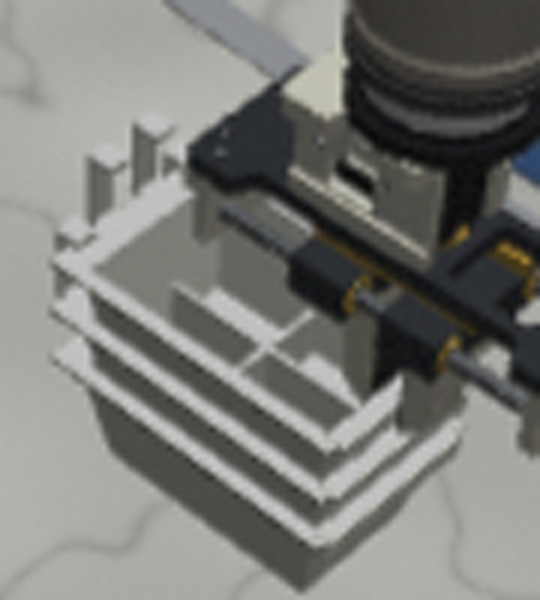

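Width 12.7 mm, so the bead is gripped and the stack hasn't moved. Now I tilt gently about the lip edge, tracking the edge's position from the tool pose.

```bash
cat >> h.py <<'E'
L=np.array([0,-156.5,-15.])
def lip(tag=''):
    o=get_obs(); M=R.from_euler('xyz',o['tcp_rot']); l=o['tool_pos']+M.apply(L)
    z=M.as_matrix()[:,1]; print(tag,'t',round(o['time'],2),'lip',np.round(l,1),'tilt',round(float(np.degrees(np.arcsin(z[2]))),2),'F',np.round(o['contact_force'],1),'M',np.round(o['moment'],2),'w',round(o['grip_width'],1),'yawx',np.round(np.degrees(np.arctan2(z[1],z[0])),2),'roll',np.round(np.degrees(np.arcsin(M.as_matrix()[2,0])),2))
E
python3 -c "
from h import *
lip()"
```

```text
t 5.43 lip [377.3 190.8 120.1] tilt 0.06 F [-0.7  0.4  1.7] M [-0.02  0.13 -0.02] w 13.1 yawx 4.01 roll 0.09
```

Emit:
{"method": "step_arm", "body": {
  "moves": [0,0.01,-0.13,-0.25,0,0,1,0,0.01,-0.14,-0.25,0,0,1]
}}

```text
time: 5.6
tool_pos: [533.9, 201.6, 110.3]
tcp_rot: [3.105, -0.001, 1.64]
contact_force: [-0.4, -0.6, 0.7]
grip_width: 13.1
```

```bash
python3 -c "
from h import *
lip()"
```

```text
t 5.6 lip [377.3 190.6 119.5] tilt 2.1 F [-0.4 -0.6  0.7] M [ 0.02  0.18 -0.01] w 13.1 yawx 3.99 roll 0.07
```

Emit:
{"method": "step_arm", "body": {
  "moves": [0,0.01,-0.18,-0.31,0,0,1,0,0.01,-0.18,-0.31,0,0,1,0,0.01,-0.18,-0.31,0,0,1]
}}

```text
time: 5.85
tool_pos: [533.3, 201.4, 121.7]
tcp_rot: [3.035, -0.001, 1.64]
contact_force: [-0.8, -0.4, -0.8]
grip_width: 12.9
```

```bash
python3 -c "
from h import *
lip()"
```

```text
t 5.85 lip [376.4 190.5 119.9] tilt 6.13 F [-0.8 -0.4 -0.8] M [-0.07  0.09 -0.01] w 12.9 yawx 3.98 roll 0.07
```

Emit:
{"method": "step_arm", "body": {
  "moves": [0,0.04,-0.17,-0.31,0,0,1,0,0.03,-0.17,-0.31,0,0,1,0,0.02,-0.17,-0.31,0,0,1]
}}

```text
time: 6.1
tool_pos: [533.5, 201.6, 133.7]
tcp_rot: [2.961, -0.001, 1.641]
contact_force: [-1.1, 0.1, -1.0]
grip_width: 12.8
```

```bash
python3 -c "
from h import *
lip()"
```

```text
t 6.1 lip [377.2 190.6 120.4] tilt 10.34 F [-1.1  0.1 -1. ] M [-0.01  0.27 -0.04] w 12.8 yawx 4.0 roll 0.08
```

Emit:
{"method": "step_arm", "body": {
  "moves": [0,0.02,-0.16,-0.31,0,0,1,0,0.02,-0.16,-0.31,0,0,1,0,0.02,-0.16,-0.31,0,0,1]
}}

```text
time: 6.35
tool_pos: [532.7, 201.7, 145.2]
tcp_rot: [2.887, -0.002, 1.641]
contact_force: [0.8, 0.8, -0.5]
grip_width: 12.3
```

```bash
python3 -c "
from h import *
lip()
s=capture('scene')
cv2.imwrite('pics/a5.png',cv2.resize(s[90:190,255:345,::-1],None,fx=6,fy=6,interpolation=cv2.INTER_CUBIC))"
```

```text
t 6.35 lip [377.9 190.8 120.3] tilt 14.59 F [ 0.8  0.8 -0.5] M [-0.01  0.   -0.04] w 12.3 yawx 4.02 roll 0.11
```

View pics/a5.png

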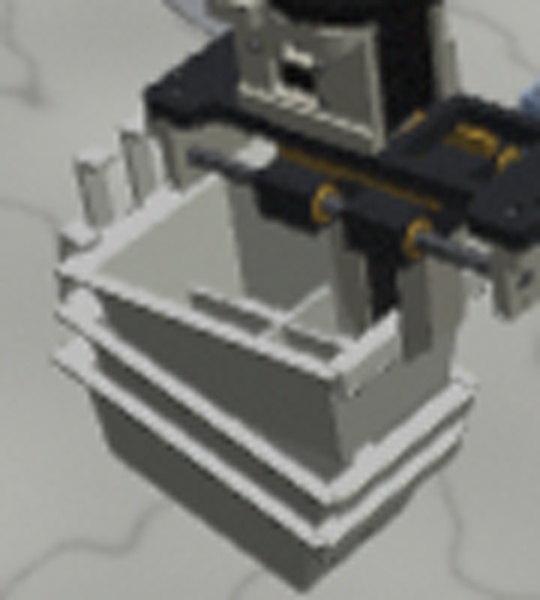

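The top tub is tilting with the tool and the lower two haven't moved. I finish the tilt, then draw it along its own x.

Emit:
{"method": "step_arm", "body": {
  "moves": [0,0.01,-0.14,-0.31,0,0,1,0,0.01,-0.13,-0.28,0,0,1]
}}

```text
time: 6.57
tool_pos: [531.6, 201.8, 152.1]
tcp_rot: [2.84, -0.002, 1.642]
contact_force: [-0.3, 0.1, -0.9]
grip_width: 12.4
```

```bash
python3 -c "
from h import *
lip()"
```

```text
t 6.57 lip [378.1 191.  120. ] tilt 17.28 F [-0.3  0.1 -0.9] M [-0.05  0.09 -0.  ] w 12.4 yawx 4.04 roll 0.14
```

Now draw along tool y (tub x), about 3 mm per row.

Emit:
{"method": "step_arm", "body": {
  "moves": [0,0.15,0,0,0,0,1,0,0.15,0,0,0,0,1]
}}

```text
time: 6.73
tool_pos: [536.7, 202.4, 154.7]
tcp_rot: [2.838, -0.002, 1.643]
contact_force: [1.0, -0.1, -1.0]
grip_width: 12.5
```

```bash
python3 -c "
from h import *
lip()"
```

```text
t 6.73 lip [383.3 191.4 122.3] tilt 17.37 F [ 1.  -0.1 -1. ] M [ 0.02  0.06 -0.03] w 12.5 yawx 4.08 roll 0.14
```

Emit:
{"method": "step_arm", "body": {
  "moves": [0,0.17,0.03,0,0,0,1,0,0.17,0.03,0,0,0,1,0,0.17,0.02,0,0,0,1]
}}

```text
time: 6.98
tool_pos: [548.6, 203.2, 156.7]
tcp_rot: [2.838, -0.003, 1.643]
contact_force: [-0.2, 0.3, 0.1]
grip_width: 12.8
```

```bash
python3 -c "
from h import *
lip()
s=capture('scene')
cv2.imwrite('pics/a6.png',cv2.resize(s[90:190,255:345,::-1],None,fx=6,fy=6,interpolation=cv2.INTER_CUBIC))"
```

```text
t 6.98 lip [395.2 192.3 124.2] tilt 17.39 F [-0.2  0.3  0.1] M [-0.06 -0.01  0.01] w 12.8 yawx 4.07 roll 0.16
```

View pics/a6.png

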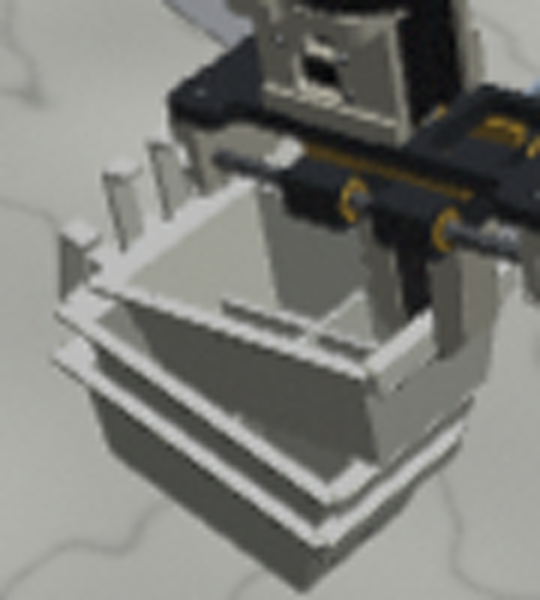

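The lip is clear of both catches (drawn about 18 mm). Now straight up.

Emit:
{"method": "step_arm", "body": {
  "moves": [0,0.09,-0.29,0,0,0,1,0,0.15,-0.48,0,0,0,1,0,0.22,-0.72,0,0,0,1,0,0.22,-0.72,0,0,0,1,0,0.22,-0.72,0,0,0,1,0,0.22,-0.72,0,0,0,1]
}}

```text
time: 7.53
tool_pos: [547.9, 202.1, 232.5]
tcp_rot: [2.848, -0.001, 1.642]
contact_force: [1.0, 0.4, -1.7]
grip_width: 12.8
```

```bash
python3 -c "
from h import *
lip()
s=capture('scene')
cv2.imwrite('pics/a7.png',cv2.resize(s[60:190,245:355,::-1],None,fx=4.5,fy=4.5,interpolation=cv2.INTER_CUBIC))
plan([552,203,240],[np.pi,0,np.radians(94)],1,smax=.7)"
```

```text
t 7.53 lip [394.1 191.3 201.5] tilt 16.83 F [ 1.   0.4 -1.7] M [-0.05  0.02 -0.02] w 12.8 yawx 4.04 roll 0.06
t 7.58 rows needed 7 D [2.4 0.4 3.7] rot [17.19 -0.13  0.04] F [1.2 0.8 1.3] w 12.6
0, 0.02, -0.02, 0.61, -0, 0, 1,
0, 0.02, -0.02, 0.61, -0, 0, 1,
0, 0.02, -0.02, 0.61, -0, 0, 1,
0, 0.02, -0.02, 0.61, -0, 0, 1,
0, 0.02, -0.02, 0.61, -0, 0, 1,
0, 0.02, -0.02, 0.61, -0, 0, 1,
0, 0.02, -0.03, 0.61, -0, 0, 1,
```

View pics/a7.png

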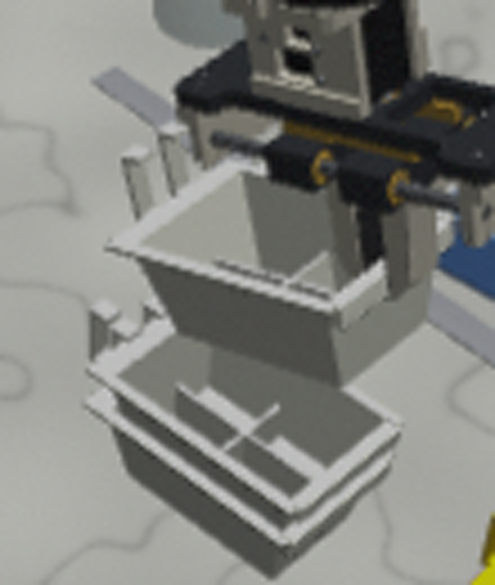

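The tub is free, with the lower two still nested. Next I level it and carry it over.

Emit:
{"method": "step_arm", "body": {
  "moves": [0,0.02,-0.02,0.61,0,0,1,0,0.02,-0.02,0.61,0,0,1,0,0.02,-0.02,0.61,0,0,1,0,0.02,-0.02,0.61,0,0,1,0,0.02,-0.02,0.61,0,0,1,0,0.02,-0.02,0.61,0,0,1,0,0.02,-0.02,0.5,0,0,1]
}}

```text
time: 8.17
tool_pos: [551.1, 203.1, 241.9]
tcp_rot: [3.14, -0.003, 1.643]
contact_force: [0.0, -0.0, -1.5]
grip_width: 12.1
```

```bash
python3 -c "
from h import *
lip()
plan([602.5,-201.5,220],[np.pi,0,np.radians(92.5)],1,smax=.85)"
```

```text
t 8.17 lip [394.9 191.8 256.7] tilt 0.08 F [ 0.  -0.  -1.5] M [-0.04 -0.19 -0.01] w 12.1 yawx 4.14 roll 0.2
t 8.17 rows needed 25 D [  51.4 -404.6  -21.9] rot [ 0.07 -0.2   1.64] F [ 0.  -0.  -1.5] w 12.1
-0.81, 0.04, 0.04, 0, -0, 0.02, 1,
-0.81, 0.05, 0.04, 0, -0, 0.02, 1,
-0.81, 0.05, 0.04, 0, -0, 0.02, 1,
-0.81, 0.05, 0.04, 0, -0, 0.02, 1,
-0.81, 0.05, 0.04, 0, -0, 0.02, 1,
-0.81, 0.05, 0.04, 0, -0, 0.02, 1,
-0.81, 0.05, 0.04, 0, -0, 0.02, 1,
-0.81, 0.05, 0.04, 0, -0, 0.02, 1,
```

Emit:
{"method": "step_arm", "body": {
  "moves": [-0.4,0.03,0.02,0,0,0.02,1,-0.7,0.05,0.02,0,0,0.02,1,-0.8,0.05,0.02,0,0,0.02,1,-0.8,0.05,0.02,0,0,0.02,1,-0.8,0.05,0.02,0,0,0.02,1,-0.8,0.05,0.02,0,0,0.02,1,-0.8,0.05,0.02,0,0,0.02,1,-0.8,0.05,0.02,0,0,0.02,1]
}}

```text
time: 8.83
tool_pos: [566.4, 76.6, 235.1]
tcp_rot: [3.137, -0.001, 1.634]
contact_force: [-0.6, -0.5, -1.2]
grip_width: 12.8
```

```bash
python3 -c "
from h import *
lip()
plan([602.5,-201.5,220],[np.pi,0,np.radians(92.5)],1,smax=.85,nmax=2)"
```

```text
t 8.83 lip [410.2  66.7 249.4] tilt 0.25 F [-0.6 -0.5 -1.2] M [-0.06 -0.16 -0.06] w 12.8 yawx 3.62 roll 0.06
t 8.83 rows needed 17 D [  36.1 -278.1  -15.1] rot [ 0.25 -0.06  1.12] F [-0.6 -0.5 -1.2] w 12.8
-0.82, 0.05, 0.04, 0, -0, 0.02, 1,
-0.82, 0.05, 0.04, 0, -0, 0.02, 1,
```

Emit:
{"method": "step_arm", "body": {
  "moves": [-0.82,0.05,0.01,0,0,0.02,1,-0.82,0.05,0.01,0,0,0.02,1,-0.82,0.05,0.01,0,0,0.02,1,-0.82,0.05,0.01,0,0,0.02,1,-0.82,0.05,0.01,0,0,0.02,1,-0.82,0.05,0.01,0,0,0.02,1,-0.82,0.05,0.01,0,0,0.02,1,-0.82,0.05,0.01,0,0,0.02,1]
}}

```text
time: 9.5
tool_pos: [577.1, -70.5, 232.7]
tcp_rot: [3.131, 0.005, 1.617]
contact_force: [0.3, 0.1, -1.0]
grip_width: 11.9
```

```bash
python3 -c "
from h import *
lip()
plan([602.5,-201.5,220],[np.pi,0,np.radians(92.5)],1,smax=.85,nmax=2)"
```

```text
t 9.5 lip [420.6 -77.8 246.1] tilt 0.61 F [ 0.3  0.1 -1. ] M [-0.01 -0.2  -0.03] w 11.9 yawx 2.67 roll -0.27
t 9.5 rows needed 8 D [  25.4 -131.   -12.7] rot [0.61 0.27 0.17] F [ 0.3  0.1 -1. ] w 11.9
-0.82, 0.12, 0.08, 0.02, 0.01, 0.01, 1,
-0.82, 0.12, 0.08, 0.02, 0.01, 0.01, 1,
```

Emit:
{"method": "step_arm", "body": {
  "moves": [-0.82,0.14,0.05,0.02,0.01,0,1,-0.82,0.14,0.05,0.02,0.01,0,1,-0.82,0.14,0.05,0.02,0.01,0,1,-0.82,0.14,0.05,0.02,0.01,0,1,-0.82,0.14,0.05,0.02,0.01,0,1,-0.75,0.14,0.05,0.02,0.01,0,1,-0.5,0.14,0.05,0.02,0.01,0,1,-0.2,0,0,0,0,0,1]
}}

```text
time: 10.17
tool_pos: [596.1, -197.3, 225.5]
tcp_rot: [3.137, 0.006, 1.61]
contact_force: [0.1, -0.3, -1.0]
grip_width: 12.4
```

```bash
python3 -c "
from h import *
lip()
s=capture('scene');t=capture('top')
cv2.imwrite('pics/b1.png',cv2.hconcat([cv2.resize(s[120:370,80:330,::-1],(400,400)),cv2.resize(t[100:280,220:400,::-1],(400,400))]))
plan([602.5,-201.5,100],[np.pi,0,np.radians(92.5)],1,smax=.7)"
```

```text
t 10.17 lip [ 439.6 -203.4  239.8] tilt 0.25 F [ 0.1 -0.3 -1. ] M [ 0.02 -0.19  0.03] w 12.4 yawx 2.23 roll -0.34
t 10.27 rows needed 9 D [   6.6   -5.2 -125.7] rot [ 0.24  0.32 -0.25] F [-0.8  0.6 -0.6] w 12.2
-0.03, 0.03, 0.7, 0.01, 0.01, -0.01, 1,
-0.03, 0.03, 0.7, 0.01, 0.01, -0.01, 1,
-0.03, 0.03, 0.7, 0.01, 0.01, -0.01, 1,
-0.03, 0.03, 0.7, 0.01, 0.01, -0.01, 1,
-0.03, 0.03, 0.7, 0.01, 0.01, -0.01, 1,
-0.03, 0.03, 0.7, 0.01, 0.01, -0.01, 1,
-0.03, 0.03, 0.7, 0.01, 0.01, -0.01, 1,
-0.03, 0.03, 0.7, 0.01, 0.01, -0.01, 1,
```

View pics/b1.png

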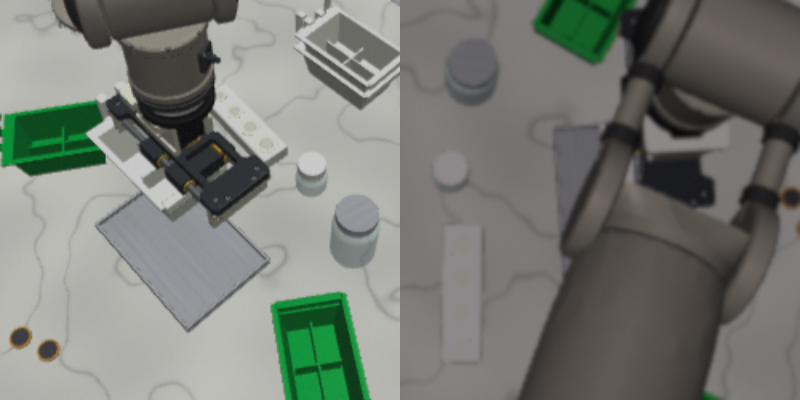

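The tub is held level over the tray; the lower two tubs still stand at the top right of the scene view. Descending.

Emit:
{"method": "step_arm", "body": {
  "moves": [-0.03,0.02,0.6,0.01,0.01,-0.01,1,-0.03,0.03,0.7,0.01,0.01,-0.01,1,-0.03,0.03,0.7,0.01,0.01,-0.01,1,-0.03,0.02,0.7,0.01,0.01,-0.01,1,-0.02,0.02,0.7,0.01,0.01,-0.01,1,0,0.02,0.7,0.01,0.01,0,1,0,0.02,0.6,0,0,0,1,0,0,0.4,0,0,0,1]
}}

```text
time: 10.93
tool_pos: [601.3, -192.1, 124.2]
tcp_rot: [3.134, 0.002, 1.621]
contact_force: [-0.2, 0.2, -1.1]
grip_width: 11.8
```

```bash
python3 -c "
from h import *
lip()
s=capture('scene')
cv2.imwrite('pics/b2.png',cv2.resize(s[180:340,120:280,::-1],None,fx=3.6,fy=3.6,interpolation=cv2.INTER_CUBIC))
plan([601,-201,62],[np.pi,0,np.radians(92.5)],1,smax=.4)"
```

```text
t 10.93 lip [ 444.9 -199.9  138. ] tilt 0.45 F [-0.2  0.2 -1.1] M [-0.04 -0.17 -0.05] w 11.8 yawx 2.87 roll -0.11
t 10.98 rows needed 8 D [  0.5  -9.3 -60.7] rot [0.31 0.04 0.37] F [-0.3  0.1 -2.9] w 12.6
-0.06, -0, 0.38, 0.01, 0, 0.01, 1,
-0.06, -0, 0.38, 0.01, 0, 0.01, 1,
-0.06, -0, 0.38, 0.01, 0, 0.01, 1,
-0.06, -0, 0.38, 0.01, 0, 0.01, 1,
-0.06, -0, 0.38, 0.01, 0, 0.01, 1,
-0.06, -0, 0.38, 0.01, 0, 0.01, 1,
-0.06, -0, 0.38, 0.01, 0, 0.01, 1,
-0.06, 0, 0.38, 0.01, 0, 0.01, 1,
```

View pics/b2.png

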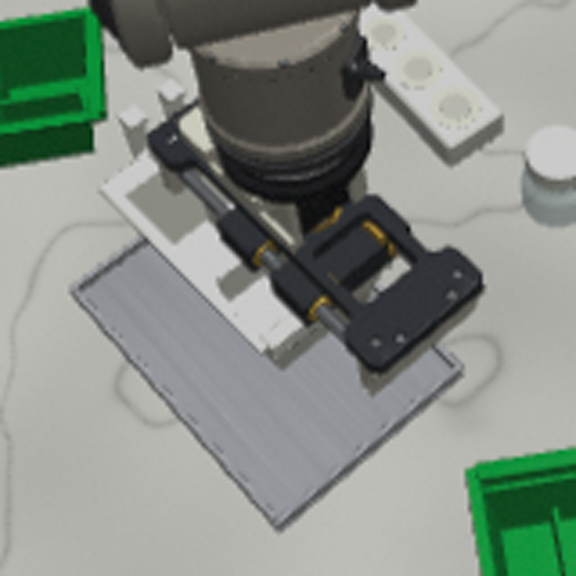

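Emit:
{"method": "step_arm", "body": {
  "moves": [-0.1,0,0.38,0.02,0,0.01,1,-0.1,0,0.38,0.02,0,0.01,1,-0.1,0,0.38,0.02,0,0.01,1,-0.1,0,0.38,0.02,0,0.01,1,-0.1,0,0.35,0.01,0,0.01,1,-0.08,0,0.3,0.01,0,0.01,1]
}}

```text
time: 11.48
tool_pos: [602.9, -203.3, 78.6]
tcp_rot: [3.139, 0.003, 1.619]
contact_force: [0.4, 1.1, -0.7]
grip_width: 12.3
```

```bash
python3 -c "
from h import *
lip()
plan([601,-201,52],[np.pi,0,np.radians(92.5)],1,smax=.2)"
```

```text
t 11.48 lip [ 446.5 -210.7   93.2] tilt 0.14 F [ 0.4  1.1 -0.7] M [-0.01 -0.18  0.03] w 12.3 yawx 2.74 roll -0.16
t 11.48 rows needed 7 D [ -1.9   2.3 -26.6] rot [0.14 0.16 0.24] F [ 0.4  1.1 -0.7] w 12.3
0.02, -0.01, 0.19, 0, 0.01, 0.01, 1,
0.02, -0.01, 0.19, 0, 0.01, 0.01, 1,
0.02, -0.01, 0.19, 0, 0.01, 0.01, 1,
0.02, -0.01, 0.19, 0, 0.01, 0.01, 1,
0.02, -0.01, 0.19, 0, 0.01, 0.01, 1,
0.02, -0.01, 0.19, 0, 0.01, 0.01, 1,
0.02, -0.01, 0.19, 0, 0.01, 0.01, 1,
```

Emit:
{"method": "step_arm", "body": {
  "moves": [0,-0.02,0.25,0.01,0.01,0.01,1,0,-0.02,0.25,0.01,0.01,0.01,1,0,-0.02,0.25,0,0.01,0,1,0,-0.01,0.2,0,0.01,0,1,0,0,0.15,0,0,0,1]
}}

```text
time: 11.9
tool_pos: [601.2, -204.2, 53.4]
tcp_rot: [3.141, -0.001, 1.616]
contact_force: [0.4, 0.7, 0.9]
grip_width: 12.3
```

```bash
python3 -c "
from h import *
lip()
plan([601,-201,50],[np.pi,0,np.radians(92.5)],1,smax=.1)"
```

```text
t 11.9 lip [ 444.8 -211.3   68.3] tilt 0.01 F [0.4 0.7 0.9] M [ 0.02 -0.11 -0.04] w 12.3 yawx 2.58 roll 0.04
t 11.9 rows needed 3 D [-0.2  3.2 -3.4] rot [ 0.01 -0.04  0.08] F [0.4 0.7 0.9] w 12.3
0.05, -0, 0.06, 0, -0, 0.01, 1,
0.05, -0, 0.06, 0, -0, 0.01, 1,
0.05, -0, 0.06, 0, -0, 0.01, 1,
```

Emit:
{"method": "step_arm", "body": {
  "moves": [0.03,0,0.1,0,0,0,1,0.03,0,0.08,0,0,0,1]
}}

```text
time: 12.07
tool_pos: [601.8, -203.3, 49.8]
tcp_rot: [3.14, 0.0, 1.616]
contact_force: [1.9, -0.7, 2.7]
grip_width: 13.1
```

```bash
python3 -c "
from h import *
lip();print(get_obs()['tool_pos'])
s=capture('scene')
lip();print(get_obs()['tool_pos'])
cv2.imwrite('pics/b3.png',cv2.resize(s[180:340,120:280,::-1],None,fx=3.6,fy=3.6,interpolation=cv2.INTER_CUBIC))"
```

```text
t 12.07 lip [ 445.4 -210.4   64.6] tilt 0.09 F [ 1.9 -0.7  2.7] M [-0.19  0.03  0.11] w 13.1 yawx 2.59 roll -0.02
[ 601.75487146 -203.34189292   49.84395288]
 t 12.12 lip [ 445.4 -210.3   64.5] tilt 0.09 F [ 1.1 -0.8  2.4] M [-0.12 -0.    0.08] w 13.2 yawx 2.6 roll -0.02
[ 601.75958434 -203.24763596   49.7633018 ]
```

View pics/b3.png

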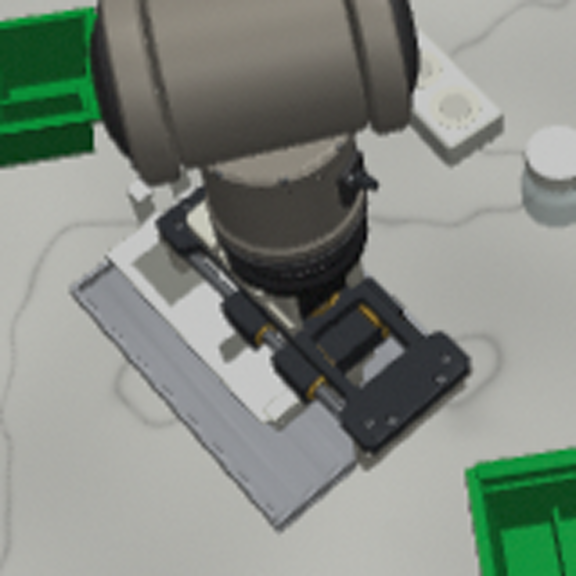

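The tub has touched down: the force changed from -1 to +2.5 N at the expected height of 49.8 mm. Releasing.

Emit:
{"method": "step_arm", "body": {
  "moves": [0,0,0.03,0,0,0,0.7,0,0,0.01,0,0,0,0.5,0,0,0,0,0,0,0.3,0,0,0,0,0,0,0.1,0,0,0,0,0,0,0.1]
}}

```text
time: 12.53
tool_pos: [601.7, -202.9, 49.5]
tcp_rot: [3.14, 0.0, 1.616]
contact_force: [0.1, -0.1, -0.1]
grip_width: 35.7
```

```bash
python3 -c "
from h import *
lip();print(get_obs()['tool_pos'])"
```

```text
t 12.53 lip [ 445.3 -210.    64.2] tilt 0.1 F [ 0.1 -0.1 -0.1] M [-0.02 -0.09  0.01] w 35.7 yawx 2.61 roll -0.02
[ 601.68245777 -202.85552976   49.48766545]
```

Released, force zero. Rise straight up, then move aside for a look.

Emit:
{"method": "step_arm", "body": {
  "moves": [0,0,-0.3,0,0,0,0.1,0,0,-0.5,0,0,0,0.1,0,0,-0.9,0,0,0,0.1,0,0,-0.9,0,0,0,0.1,0,0,-0.9,0,0,0,0.1,0,0,-0.9,0,0,0,0.1,0,0,-0.9,0,0,0,0.1,0,0,-0.9,0,0,0,0.1]
}}

```text
time: 13.2
tool_pos: [599.4, -201.9, 180.0]
tcp_rot: [-3.138, -0.003, 1.616]
contact_force: [-0.2, -1.1, -0.2]
grip_width: 41.1
```

Emit:
{"method": "step_arm", "body": {
  "moves": [-0.9,-0.3,-0.3,0,0,0,0.1,-0.9,-0.3,-0.3,0,0,0,0.1,-0.9,-0.3,-0.3,0,0,0,0.1,-0.9,-0.3,0,0,0,0,0.1,-0.9,-0.3,0,0,0,0,0.1,-0.9,-0.3,0,0,0,0,0.1,-0.9,-0.3,0,0,0,0,0.1,-0.9,-0.3,0,0,0,0,0.1]
}}

```text
time: 13.87
tool_pos: [560.7, -350.4, 216.9]
tcp_rot: [3.127, 0.007, 1.623]
contact_force: [0.1, -0.2, -0.0]
grip_width: 41.6
```

Emit:
{"method": "step_arm", "body": {
  "moves": [-0.8,-0.8,0,0,0,0,0.1,-0.8,-0.8,0,0,0,0,0.1,-0.8,-0.8,0,0,0,0,0.1,-0.8,-0.8,0,0,0,0,0.1,-0.8,-0.8,0,0,0,0,0.1,-0.8,-0.8,0,0,0,0,0.1,-0.8,-0.8,0,0,0,0,0.1,0,0,0,0,0,0,0.1]
}}

```text
time: 14.53
tool_pos: [448.2, -476.8, 225.3]
tcp_rot: [3.122, 0.015, 1.621]
contact_force: [-1.2, -0.3, 0.0]
grip_width: 41.1
```

```bash
python3 -c "
from h import *
s=capture('scene');t=capture('top')
cv2.imwrite('pics/c_s.png',s[:,:,::-1]);cv2.imwrite('pics/c_t.png',t[:,:,::-1])
cv2.imwrite('pics/c1.png',cv2.hconcat([cv2.resize(s[170:340,110:280,::-1],(400,400)),cv2.resize(t[140:260,260:380,::-1],(400,400))]))
cv2.imwrite('pics/c2.png',cv2.hconcat([cv2.resize(s[60:310,160:410,::-1],(400,400)),cv2.resize(t[90:270,120:300,::-1],(400,400))]))
"
```

```text
(no output)
```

View pics/c1.png

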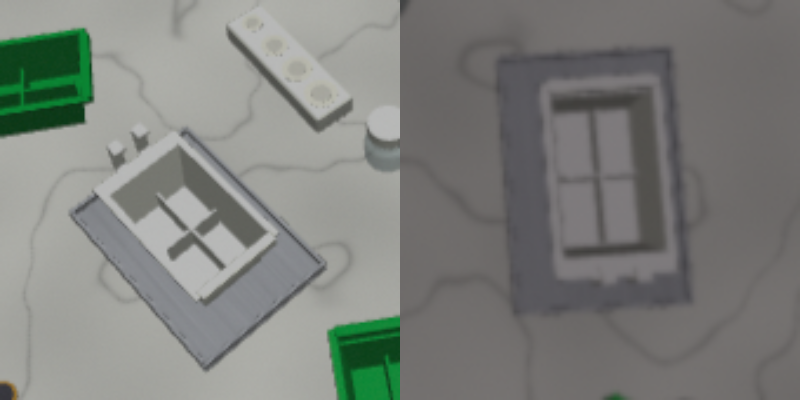

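View pics/c2.png

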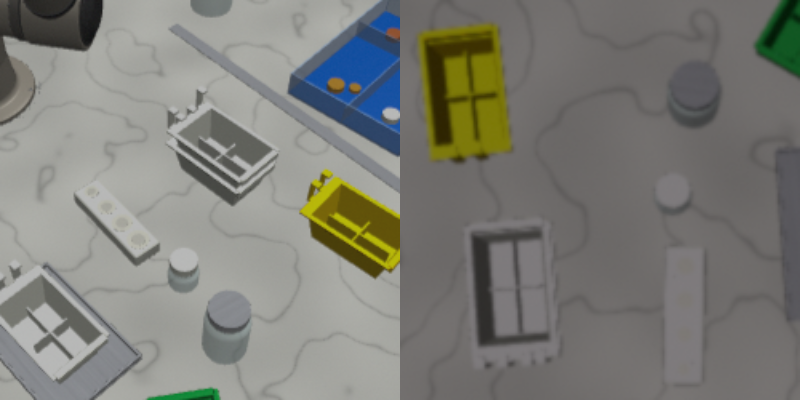

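```bash
python3 - <<'E'
from h import *
np.set_printoptions(precision=1,suppress=True)
print('cross',ray('top',[(319.7,193.4)],34),ray('scene',[(192,268.6)],34))
f=lambda u:np.array(u)*.425+[110,170]; g=lambda u:(np.array(u)-[400,0])*.3+[260,140]
print('tray',ray('scene',f([(185,131),(326,262),(207,369),(71,212)]),14).mean(0),ray('top',g([(498,60),(670,48),(690,302),(516,314)]),14).mean(0))
# rim outer corners tub z=64
a=ray('top',g([(540,85),(656,78),(680,272),(556,279)]),64);print(a,a.mean(0))
# mid stack inner rim centre at z=90, crossing z=60
k=lambda u:(np.array(u)-[400,0])*.45+[120,90]; h=lambda u:np.array(u)*.625+[160,60]
print('mid cross',ray('top',k([(515,288)]),60),ray('scene',h([(223,155)]),60))
print(get_obs()['contact_force'],get_obs()['time'],get_obs()['dq'])
E
```

```text
cross [[ 527.  -205.3   34. ]] [[ 536.6 -208.6   34. ]]
tray [ 533.8 -206.7   14. ] [ 527.3 -204.4   14. ]
[[ 600.9 -154.6   64. ]
 [ 604.9 -249.2   64. ]
 [ 447.6 -262.1   64. ]
 [ 444.1 -162.3   64. ]] [ 524.4 -207.    64. ]
mid cross [[462.6 196.2  60. ]] [[468.6 193.6  60. ]]
[-0.  -0.2 -0. ] 14.6333 [ 0.  0.  0.  0. -0.  0.]
```

The tub's centre is within about 3 mm of the tray's middle, it stands upright, and the lower tubs are where they were. Handing in.

```bash
python3 -c "
from plant import *
print(close_job())"
```

```text
the job is handed in; nothing more can be done
None
```

The top tub now stands flat in the middle of the tray, and I handed the job in at about 15 s of the 45 s allowed; no verdict was reported.

- **How it was done:** I pinched the tub by its bead and raised that end 17° about the lip edge. I then drew it 18 mm along its own length, lifted it clear, levelled it and set it on the tray floor. Touchdown read about 2.7 N, then I opened the fingers and moved the arm away.
- **Forces:** The wrist force stayed within about 3 N in every reading I took, well below the 20 N limit, though I have no direct reading between the two tubs.
- **Placing:** The tub's centre is about 1 to 4 mm from the tray's middle, with its length within about 3° of the tray's. It looks level in both pictures.
- **Lower tubs:** The two lower tubs are still nested. The second tub's centre came out within about 2 mm of its start in the top view and about 8 mm in the scene view, where the rough hand-picked pixels read about 6 mm further out in x.
- **Other things:** The jar, pot and mould block look unmoved in the pictures, but I did not measure them again. The arm touched nothing at the end.

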